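Put the kickstand down and hold the frame plumb

ROBOT

A 6-joint arm with a two-finger parallel gripper is mounted at the origin on the work surface. World frame = base frame: x ahead of the robot, y to its left, z up, the work surface at z = 0. Lengths are in m, angles in rad, forces in N, time in s.
With the tool pointing down it reaches from about 0.275 to 0.825 m from the base axis. Payload 4.9 kg.
Tool frame: the origin (TCP) lies midway between the tips of the shut fingers; the grasp point (between the pads) lies 19 mm behind it (bot.grip_depth is the distance from the TCP to the grasp point, in m); y points along the fingers, x is the direction in which the jaws open and shut, and the axes are right-handed (so a half turn about y gives the same grasp; the last joint's range is limited). The gripper opens to 85 mm and grips with 20 to 120 N. Pads are 22 mm wide; open, the fingers measure 114 mm over their backs; the gripper's body (76 mm by 85 mm) begins 54 mm behind the grasp point. The pads swing forward as they close: fully open they stand 13 mm farther back than shut.
Start: joints at [1.16, 0.326, -0.193, 1.052, 0, 1.437], TCP at [0.15, 0.529, 0.231] pointing down, gripper open.
Joint ranges: [-2.65, 2.65], [-0.97, 1.79], [-1.3, 1.35], [-1.93, 2.1], [-1.47, 1.37], [-3.14, 3.14]. Speed limits (rad/s): [2.57, 2.57, 3.14, 3.14, 3.14, 3.14].

INTERFACE

Orientations are given as a unit quaternion [w, x, y, z].
In Python, from cell import bot gives the robot as it stands. Calls block until the motion is done:
- bot.move_pose(position, orientation): joint-space move of the TCP to a pose.
- bot.move_linear(position, speed=0.15, rotation=None, until_force=None): straight line of the TCP; rotation=None keeps the orientation; speed is the mean speed in m/s. With until_force (N) it stops when the force on the tool has changed by that much, and returns True; else False.
- bot.goto_joints(angles): joint-space move.
- bot.set_gripper(opening, grasp_force=None): opening from 0.0 (shut) to 1.0 (fully open); grasp_force is the grip in N (None keeps the last); returns when the fingers have stopped.
- bot.wait(seconds).
- bot.solve_ik(position, orientation): joint angles nearest the present ones, or None.
- bot.camera(name): name is "scene" or "top" or "wrist"; returns the picture (480x640x3 uint8, red, green, blue); there is no depth.
- bot.calibration(name): a dict with "mtx" (3x3 intrinsics, pixels), "extrinsics" (4x4, takes a point from world to camera coordinates); the wrist camera has in their place "hand_eye" (4x4, takes a point from camera to tool coordinates, whose origin is the TCP and whose axes are the tool frame's). Camera axes: x right, y down, z forward; pixel columns grow to the right and rows downward; lengths in m; the calibration is good to about 2 mm. A picture is of the moment at which its call begins: read the wrist's pose just before it. calibration takes no time and is no camera call.
A pose or a line that the arm cannot do raises bot.PlanningError and nothing moves.
- bot.close_job(): hands the job in, once; it reports no verdict.
Trained networks look in the newest picture that a camera, given by its name, has taken for a name from the list of things; names that differ only in an ending like _2 or _b are one class to them, and where a whole thing is asked for, a point or a joint stands for the part that bears it (a point fixed in the world has none). Each returns a list of dicts, best first, with "confidence" (0 to 1); they miss things now and then, are a little off and sometimes report something else, mostly with a low value. They report only what shows in the picture. A call takes as long as a camera call.
- bot.search_frame(camera, thing): "bbox" ([left, top, width, height] in pixels, round what is visible of it).
Readings, each from a call of its own:
- bot.read_clock(): time.
- bot.read_joint_positions(): joint angles.
- bot.read_joint_vel(): joint speeds.
- bot.read_joint_efforts(): joint torques, N m.
- bot.read_position(): TCP position.
- bot.read_tool_rot(): TCP orientation.
- bot.read_ft_force(): force on the tool from outside, world axes, zero at the start.
- bot.read_moment(): the same for the moment, N m.
- bot.read_gripper_width(): opening from 0.0 (shut) to 1.0 (fully open).
Only numpy, scipy, OpenCV 4.12 (cv2) and the standard library are available. Lean on these libraries where they do the work, as an engineer would, in place of code of your own. Each camera call takes 0.05 s, during which the arm holds its last target. There are 200 camera calls.

TASK

First take the round black rubber pad out of the blue parts bin and set it flat, centred on the yellow spot of the grey fixture. Then flip the kickstand of the red bicycle frame stub over centre, so that it stays fully down. Last, take the frame by the top of its seat tube, raise it until it stands upright over the fixture and keep holding it there by the seat tube: the program finishes while holding, because the frame tips over again if let go; leave the other things on the bench where they are.

Things in the scene. Friction and masses are not known exactly. Their poses are not given: they have to be found in the camera images.
- fixture: Grey plate fixed to the bench, x -130..130, y -115..125, z 0..12 mm from this origin (on the bench). Two dark blocks at x = -75 and 105 mm, up to z = 62 mm, carry a shaft along x at y = 0, z = 45 mm: the frame's lean axis. A black rubber stop (24 mm across, z to 72 mm) stands at x = 30, y = -83 mm. The yellow spot is on the +y side; the frame leans to the -y side.
- pad_spot (a point): Centre of the painted yellow spot, 44 mm across, on the plate's upper face (12 mm above the bench), at fixture x = -15, y = 80 mm; axes as the fixture. With the stand down and the frame upright the foot hangs about 5 mm above a pad lying here. At the start the frame, up to 280 mm high, is beside it on the -y side: the gripper has room with its fingers closing along fixture x.
- frame (a joint): Lean of the red frame stub (0.9 kg: hub, dark brake drum, seat tube) about the lean axis, rad: 0 = upright, negative = towards fixture -y, range -0.42..0.15. It starts on the rubber stop at -0.42 and falls back there whenever let go. About 1 N sideways at the seat tube's top holds it upright, 2 to 4 N lift it off the stop. With the stand down its foot lands on the pad at about 0.08.
- seat_tube: Red upright tube at the top of the frame, 28 mm diameter, 83 mm long, a steel collar near its foot. Origin at the centre of its lower end, 175 mm from the lean axis; z along the tube to its free upper end, x along the lean axis (fixture x).
- tube_grip (a point): Point on the seat tube's axis 20 mm below its upper end, 238 mm from the lean axis, above fixture x = 30 mm: where to grip it, fingers closing along the lean axis (fixture x). Axes as seat_tube.
- kickstand (a joint): Steel kickstand on the frame's +y side, rad: 0 = up (leg along fixture -x), 1.6 = fully down (leg along the frame's own -z). A spring holds it up (about 3 N near the tip), passes dead centre at 0.7 to 0.85, then throws it down. Closed fingertips can push it down from above, following its arc about the pivot in the plane of the leaning frame; fingers closed along fixture y keep clear of the frame.
- stand_pivot (a point): Centre of the kickstand's pivot: fixture x = -20 mm, and in the frame's plane 110 mm from the lean axis, 50 mm to the frame's +y side. Axes turn with the kickstand: its leg points along its own -x, its y is the frame's y.
- stand_tip (a point): Centre of the kickstand's black rubber foot (18 mm thick): 111 mm to -x and 30 mm to +y of stand_pivot in the kickstand's axes. The leg is a straight round bar of 14 mm diameter from near the pivot to the foot. Axes as stand_pivot.
- bin: Blue open bin, 120 (x) x 335 (y) x 36 mm, fixed to the bench, walls, floor and dividers 4 mm thick, two dividers make three compartments in a row along y (centres at y = -110, 0, 110 mm, each about 106 x 112 mm inside). Origin under its centre.
- pad: Black rubber disc, 40 mm diameter, 18 mm high, 40 g, lying flat in one of the three compartments; origin at the centre of its underside.
- collar: Brass ring, 42 mm across, 16 mm high, in another compartment of the bin: leave it. Origin under its centre.
- block: White plastic block 35 x 35 x 18 mm in another compartment: leave it. Origin under its centre.
- oil_can: Green can, 54 mm across, 130 mm high, standing on the bench: leave it. Origin under its centre.
- wrench: Steel wrench, some 180 mm long, lying on the bench: leave it.
- mug: Blue mug, 76 mm across, 85 mm high: leave it. Origin under its centre.
- screwdriver: Screwdriver lying on the bench: leave it.

How it is judged:
By the outcome, as a careful person would: the job done as asked, in the order asked, and still so for the second after the job is handed in, while the arm keeps its last pose, push and grip.
It also fails if it takes over 72 s, if anything falls off the work surface, if the arm or the gripper's body presses on something with over 40 N, if the wrist force passes 120 N, or if a joint passes its speed limit or range.

## Working session

There is one attempt and no reset: what is moved stays moved. The work goes in short steps, each a Python script; the robot and the scene stay as the last script left them, time stands still between calls to the robot, and variables do not carry over. Pictures are saved under pics/ and viewed, about 8 in all and at most 12, crops included, and the job is handed in when it is done.

```bash
ls; mkdir -p pics
python3 - <<'E'
from cell import bot
import cv2,numpy as np
for c in("scene","top"):
    im=bot.camera(c); cv2.imwrite(f"pics/{c}0.png",im[:,:,::-1])
    k=bot.calibration(c); print(c,np.round(k["mtx"],1).tolist(),np.round(k["extrinsics"],4).tolist())
    for t in("fixture","frame","seat_tube","kickstand","stand_tip","bin","pad","collar","block","oil_can"):
        print(t,[(np.round(d["bbox"]).tolist(),round(d["confidence"],2)) for d in bot.search_frame(c,t)[:2]])
k=bot.calibration("wrist");print(np.round(k["mtx"],1).tolist(),np.round(k["hand_eye"],4).tolist())
print(bot.read_tool_rot(),bot.read_clock())
E
```

```text
pics
scene [[477.0, 0.0, 314.1], [0.0, 477.0, 236.7], [0.0, 0.0, 1.0]] [[-0.6165, 0.7874, 0.0007, 0.3604], [0.5343, 0.419, -0.7341, -0.1225], [-0.5783, -0.4522, -0.679, 1.4624], [0.0, 0.0, 0.0, 1.0]]
fixture [([205.0, 174.0, 135.0, 156.0], 0.95)]
frame [([214.0, 171.0, 97.0, 112.0], 0.67)]
seat_tube [([213.0, 172.0, 28.0, 39.0], 0.6)]
kickstand [([266.0, 193.0, 46.0, 30.0], 0.88)]
stand_tip [([269.0, 192.0, 45.0, 33.0], 0.69)]
bin [([325.0, 305.0, 175.0, 131.0], 0.94), ([213.0, 170.0, 98.0, 114.0], 0.4)]
pad [([359.0, 332.0, 16.0, 21.0], 0.72), ([450.0, 376.0, 19.0, 19.0], 0.69)]
collar [([359.0, 333.0, 16.0, 17.0], 0.75)]
block [([396.0, 354.0, 28.0, 21.0], 0.6)]
oil_can [([269.0, 345.0, 30.0, 55.0], 0.73)]
top [[478.0, 0.0, 320.0], [0.0, 478.0, 236.1], [0.0, 0.0, 1.0]] [[-0.0111, -0.9995, -0.0296, -0.0048], [-0.9984, 0.0127, -0.0543, 0.555], [0.0546, 0.029, -0.9981, 1.3881], [0.0, 0.0, 0.0, 1.0]]
fixture [([330.0, 201.0, 106.0, 89.0], 0.66)]
frame [([364.0, 207.0, 70.0, 85.0], 0.9), ([407.0, 214.0, 27.0, 17.0], 0.71)]
seat_tube [([406.0, 219.0, 31.0, 13.0], 0.89)]
kickstand [([372.0, 248.0, 14.0, 47.0], 0.75)]
stand_tip [([370.0, 245.0, 17.0, 52.0], 0.57), ([408.0, 220.0, 26.0, 13.0], 0.53)]
bin [([176.0, 212.0, 116.0, 49.0], 0.94), ([369.0, 245.0, 20.0, 49.0], 0.55)]
pad [([192.0, 239.0, 17.0, 10.0], 0.56)]
collar [([260.0, 225.0, 18.0, 14.0], 0.69)]
block [([230.0, 227.0, 14.0, 17.0], 0.72), ([365.0, 206.0, 70.0, 86.0], 0.17)]
oil_can [([283.0, 147.0, 20.0, 25.0], 0.78), ([371.0, 246.0, 14.0, 48.0], 0.35)]
[[360.3, 0.0, 322.1], [0.0, 360.3, 232.0], [0.0, 0.0, 1.0]] [[1.0, 0.0001, 0.001, -0.0001], [-0.001, -0.2651, 0.9642, -0.1422], [0.0004, -0.9642, -0.2651, 0.0664], [0.0, 0.0, 0.0, 1.0]]
[-0.56419895  0.56420063  0.42622802 -0.42624743] 1.1
```

Run:
```python
import cv2,numpy as np
t=cv2.imread("pics/top0.png")[130:320,160:460]; s=cv2.imread("pics/scene0.png")[150:450,190:510]
cv2.imwrite("pics/t1.png",cv2.resize(t,None,fx=2.66,fy=2.66,interpolation=2)); cv2.imwrite("pics/s1.png",cv2.resize(s,None,fx=2,fy=2,interpolation=2))
```

```text
(no output)
```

View pics/t1.png

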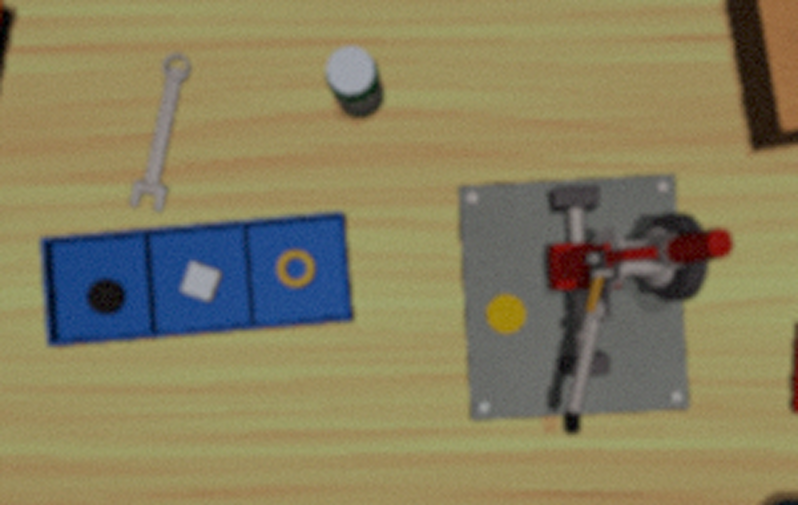

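View pics/s1.png

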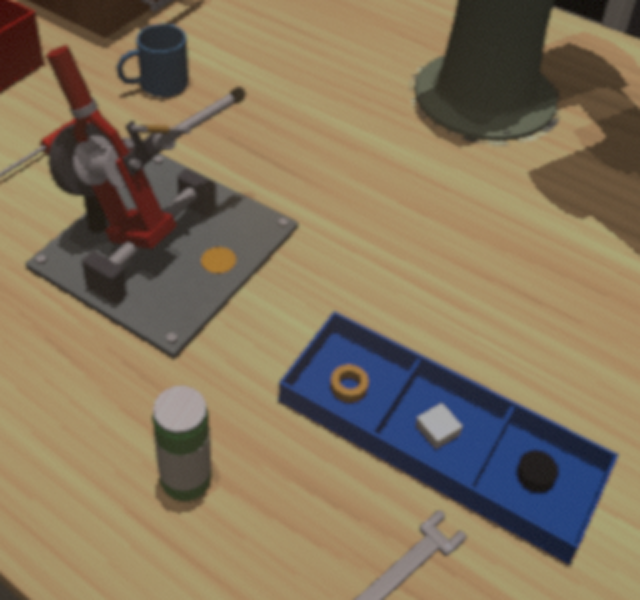

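```bash
cat > h.py <<'E'
from cell import bot
import numpy as np,cv2
from scipy.spatial.transform import Rotation as R
from scipy.optimize import least_squares
CAL={c:bot.calibration(c) for c in("scene","top","wrist")}
def Rq(q): return R.from_quat(np.roll(q,-1)).as_matrix()
def Q(xdir,ydir=(0,0,-1)):
    y=np.array(ydir,float);y/=np.linalg.norm(y);x=np.array(xdir,float);x-=y*(x@y);x/=np.linalg.norm(x)
    return np.roll(R.from_matrix(np.c_[x,y,np.cross(x,y)]).as_quat(),1)
def view(c):
    "world->camera 4x4"
    if c!="wrist":return CAL[c]["extrinsics"]
    T=np.eye(4);T[:3,:3]=Rq(bot.read_tool_rot());T[:3,3]=bot.read_position()
    return np.linalg.inv(T@CAL[c]["hand_eye"])
def proj(c,E,P):
    p=np.atleast_2d(P)@E[:3,:3].T+E[:3,3];p=p@CAL[c]["mtx"].T;return p[:,:2]/p[:,2:]
def onplane(c,E,uv,z):
    d=E[:3,:3].T@np.linalg.solve(CAL[c]["mtx"],[*uv,1]);o=-E[:3,:3].T@E[:3,3];return o+d*(z-o[2])/d[2]
def tri(obs):
    "least squares point from [(cam,E,uv)]; returns point, rms px"
    r=least_squares(lambda P:np.ravel([proj(c,E,P)[0]-uv for c,E,uv in obs]),[.5,0,.05]);return r.x,np.sqrt(np.mean(r.fun**2))
def best(c,t):
    d=bot.search_frame(c,t)
    return [(np.array(e["bbox"])[:2]+np.array(e["bbox"])[2:]/2,np.round(e["bbox"]).tolist(),round(e["confidence"],2)) for e in d]
def Fw(f,P):
    "fixture pose (x,y,yaw) -> world"
    P=np.asarray(P,float);c,s=np.cos(f[2]),np.sin(f[2]);return P@np.array([[c,s,0],[-s,c,0],[0,0,1]])+[f[0],f[1],0]
E
python3 - <<'E'
from h import *
P=np.array([[130,125,12],[130,-115,12],[-130,-115,12],[-130,125,12],[-15,80,12]])/1e3
t=np.array([[460,187],[675,177],[689,407],[472,418],[506,314]])/2.66+[160,130]
s=np.array([[175,355],[28,266],[297,225],[218.5,260.5]])/2+[190,150]
E1=CAL["top"]["extrinsics"];E2=CAL["scene"]["extrinsics"]
for m in(0,1,2):
    def res(f):
        a=proj("top",E1,Fw(f,P))-t;b=proj("scene",E2,Fw(f,P[[0,1,3,4]]))-s
        return np.ravel(a) if m==1 else np.ravel(b) if m==2 else np.r_[a.ravel(),b.ravel()]
    r=least_squares(res,[.55,-.19,0]);print(r.x,np.abs(r.fun).max())
    if m==0:np.save("f.npy",r.x)
pad=tri([("top",E1,np.array([106,296.])/2.66+[160,130]),("scene",E2,np.array([538,471.])/2+[190,150])]);print("pad",pad)
b=np.array([[42,238],[344,214],[352,320],[50,345]])/2.66+[160,130]
B=np.array([onplane("top",E1,u,.036) for u in b]);print(B.round(4).tolist());
u=B[0]-B[1];byaw=np.arctan2(-u[0],u[1]);print("byaw",byaw)
x=[np.cos(byaw),np.sin(byaw),0]
p=pad[0]
for sg in(1,-1):
    q=Q(np.array(x)*sg);j=bot.solve_ik([p[0],p[1],.16],q);print(sg,None if j is None else np.round(j,2))
E
```

```text
[ 0.53949998 -0.17618649  0.04274731] 2.6254955076333317
[ 0.53712334 -0.1793338   0.0377974 ] 1.1955043651102244
[ 0.5435487  -0.1717968   0.04845499] 1.875331251464928
pad (array([0.54361397, 0.34729178, 0.00807599]), np.float64(0.3153196232109789))
[[0.6077, 0.4091, 0.036], [0.6294, 0.0762, 0.036], [0.5136, 0.0684, 0.036], [0.4901, 0.3996, 0.036]]
byaw 0.06520628019818434
1 [ 0.45  0.55 -0.03  0.99  0.    1.96]
-1 [ 0.45  0.55 -0.03  0.99  0.   -1.18]
```

Run:
```python
from h import *
by=.055;p=np.array([.5436,.3473])
y=np.array([-np.sin(by),np.cos(by),0])
qs=[Q(y),Q(-y)];js=[bot.solve_ik([*p,.15],q) for q in qs];print(js)
q=min(zip(qs,js),key=lambda a:9 if a[1] is None else abs(a[1][5]))[0];np.save("qpick.npy",q)
bot.move_pose([p[0],p[1],.15],q);bot.set_gripper(.72)
obs=[]
for k,dp in enumerate([(0,0,0),(0.03,0.03,-.03)]):
    if k: bot.move_linear(np.array([*p,.15])+dp)
    E=view("wrist");im=bot.camera("wrist");cv2.imwrite(f"pics/w{k}.png",im[:,:,::-1])
    d=best("wrist","pad");print(d[:3],[onplane("wrist",E,e[0],.018).round(4) for e in d[:2]])
    if d:obs.append(("wrist",E,d[0][0]))
if len(obs)>1:print(tri(obs))
print(bot.read_gripper_width(),bot.read_clock(),bot.read_ft_force())
```

```text
[array([ 0.4541798 ,  0.55926218, -0.0398568 ,  0.97167735,  0.        ,
        0.3991798 ]), array([ 0.4541798 ,  0.55926218, -0.0398568 ,  0.97167735,  0.        ,
       -2.74241285])]
[(array([319.95, 223.95]), [296.0, 199.0, 48.0, 50.0], 0.78)] [array([0.5459, 0.3465, 0.018 ])]
[(array([279.45, 190.65]), [250.0, 162.0, 58.0, 58.0], 0.83)] [array([0.5461, 0.3466, 0.018 ])]
(array([0.54623837, 0.34644167, 0.01683608]), np.float64(0.03325119068902685))
0.7195121739762297 3.7833 [-0.37820732  0.05327088 -0.22920546]
```

View pics/w0.png

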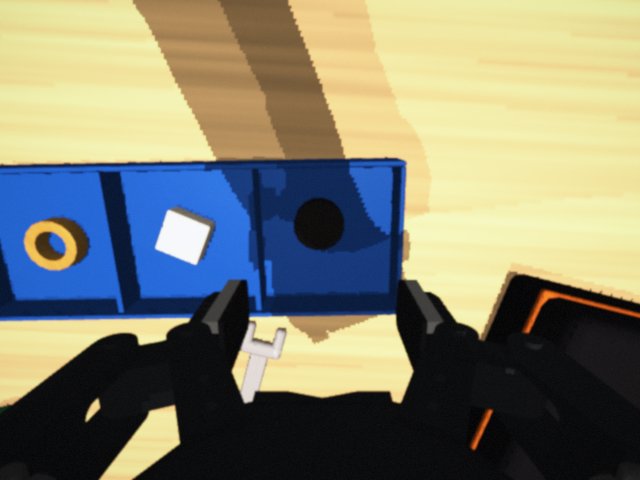

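Run:
```python
from h import *
p=[.546,.3465]
bot.move_linear([*p,.12]);bot.move_linear([*p,.016],.2)
c=bot.move_linear([*p,-.008],.03,until_force=4);z=bot.read_position()[2];print(c,z)
bot.move_linear([*p,z+.005],.05)
bot.set_gripper(.3,30);print("w",bot.read_gripper_width(),bot.read_position(),bot.read_ft_force())
bot.move_linear([*p,.14],.2);print("w",bot.read_gripper_width(),bot.read_ft_force())
f=np.load("f.npy");s=Fw(f,[-.015,.08,.012]);print(s)
x=Fw(f,[1,0,0])-Fw(f,[0,0,0]);q=Q(x)
print(bot.solve_ik([*s[:2],.12],q))
v=s+ (Fw(f,[0,.06,0])-Fw(f,[0,0,0]))
bot.move_pose([v[0],v[1],.20],q)
for k in(2,3):
    if k==3:bot.move_linear([v[0]+.03,v[1]-.03,.15],.15)
    E=view("wrist");im=bot.camera("wrist");cv2.imwrite(f"pics/w{k}.png",im[:,:,::-1])
    h=cv2.cvtColor(im,cv2.COLOR_RGB2HSV);m=cv2.inRange(h,(20,190,90),(35,255,255))
    n,l,st,ce=cv2.connectedComponentsWithStats(m)
    for i in np.argsort(-st[1:,4])[:2]+1:print(st[i],ce[i],onplane("wrist",E,ce[i],.012))
print(bot.read_clock(),bot.read_gripper_width())
```

```text
True -0.0013712208333186912
w 0.455515930942852 [0.54597087 0.34648886 0.00354818] [0.88190827 0.41669579 1.47488013]
w 0.4552222543705969 [ 0.214384    0.16522087 -1.1794208 ]
[ 0.52109494 -0.09690059  0.012     ]
[-0.32316647  0.39286718 -0.40423528  0.77369386  0.          1.20488255]
[313 251  25   6  68] [323.76470588 252.73529412] [ 0.52213958 -0.08112513  0.012     ]
[ 264  232   51   48 1466] [285.25443383 252.10572988] [ 0.51912426 -0.09540834  0.012     ]
9.025 0.4553857588267472
```

View pics/w3.png

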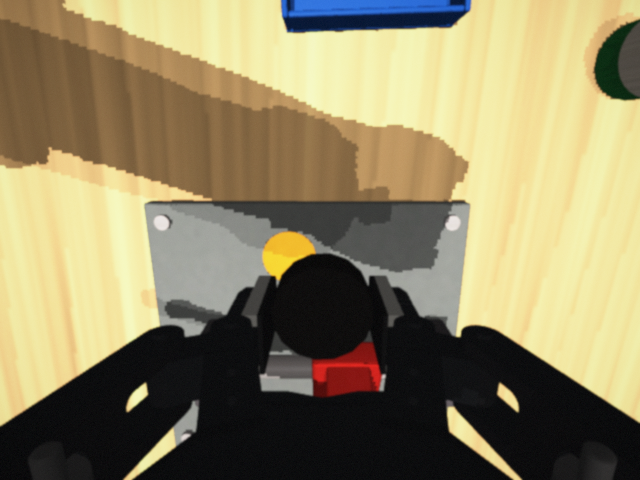

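Run:
```python
from h import *
E=view("wrist");im=cv2.imread("pics/w3.png")[:,:,::-1].copy()
m=cv2.inRange(cv2.cvtColor(im,cv2.COLOR_RGB2HSV),(15,170,90),(35,255,255));m[:,:250]=0;m[:,335:]=0;m[:225]=0;m[290:]=0
c=max(cv2.findContours(m,0,1)[0],key=cv2.contourArea)[:,0]
k=(c[:,1]<252)|(c[:,0]<274)
W=np.array([onplane("wrist",E,u,.012)[:2] for u in c[k]])
for fr in(0,1):
    r=least_squares(lambda a:np.hypot(*(W-a[:2]).T)-(a[2] if fr else .0222),[.52,-.096,.022],loss="soft_l1",f_scale=.001);print(r.x,np.abs(r.fun).mean())
u=[onplane("wrist",E,a,.012) for a in((147,205),(468,204))];print(u,np.arctan2(*(u[1]-u[0])[1::-1]),np.linalg.norm(u[1]-u[0]))
f=np.load("f.npy");print("predicted corners",Fw(f,np.array([[-.13,.125,.012],[.13,.125,.012]])))
# pad lateral position in tool from outline centre (row) 
print(best("wrist","pad")[:2])
```

```text
[ 0.52391671 -0.0996478   0.022     ] 0.0004917171861822249
[ 0.5232789  -0.09879841  0.02132683] 0.00024349581542977664
[array([ 0.41030311, -0.06036623,  0.012     ]), array([ 0.6638634 , -0.04851241,  0.012     ])] 0.046715480543333805 0.2538372167354322
predicted corners [[ 0.40427696 -0.05685614  0.012     ]
 [ 0.66403944 -0.04574522  0.012     ]]
[(array([323. , 306.2]), [272.0, 254.0, 101.0, 105.0], 0.96)]
```

Run:
```python
from h import *
b=[.5225,-.0985]
for k,(dx,dy,z) in {4:(0,.010,.15),5:(-.015,.006,.15)}.items():
    bot.move_linear([b[0]+dx,b[1]+dy,z],.15)
    E=view("wrist");im=bot.camera("wrist");cv2.imwrite(f"pics/w{k}.png",im[:,:,::-1])
    m=cv2.inRange(cv2.cvtColor(im,cv2.COLOR_RGB2HSV),(15,170,60),(35,255,255));m[:190]=0;m[270:]=0;m[:,:250]=0;m[:,400:]=0
    c=max(cv2.findContours(m,0,1)[0],key=cv2.contourArea)[:,0]
    print(cv2.boundingRect(c),cv2.contourArea(c));c=c[c[:,1]<248]
    W=np.array([onplane("wrist",E,u,.012)[:2] for u in c])
    r=least_squares(lambda a:np.hypot(*(W-a[:2]).T)-a[2],[.52,-.096,.022],loss="soft_l1",f_scale=.001);print(r.x,np.abs(r.fun).mean())
print(bot.read_clock())
```

```text
(294, 206, 54, 50) 2056.5
[ 0.52286488 -0.09867015  0.02126734] 0.00018559918596403364
(314, 203, 53, 53) 2123.5
[ 0.52294607 -0.09877558  0.02121271] 0.00020924354982567134
9.8
```

View pics/w5.png

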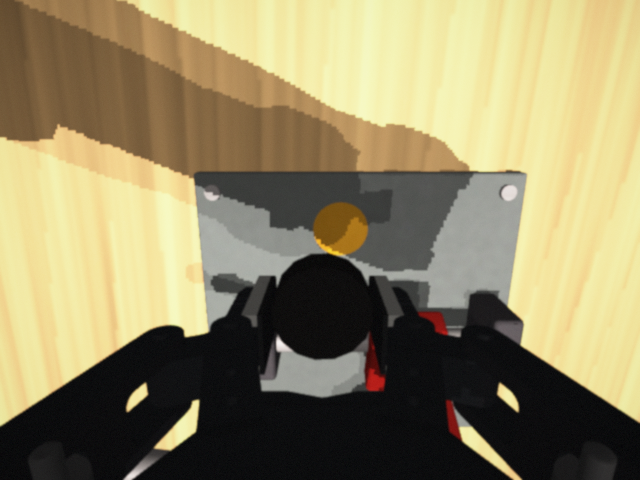

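```bash
python3 - <<'E'
from h import *
s=[.5229,-.0988]
bot.move_linear([*s,.035],.2)
c=bot.move_linear([*s,.008],.03,until_force=3);print(c,bot.read_position(),bot.read_ft_force())
bot.set_gripper(.62);bot.move_linear([*s,.10],.15)
bot.move_linear([s[0],s[1]+.03,.17],.2)
np.save("f.npy",[.5414,-.1779,.044])
E=view("wrist");im=bot.camera("wrist");cv2.imwrite("pics/w6.png",im[:,:,::-1])
d=best("wrist","pad");print(d[:2],[onplane("wrist",E,e[0],.026) for e in d[:2]],bot.read_clock())
h=cv2.cvtColor(im,cv2.COLOR_RGB2HSV);m=cv2.inRange(h,(15,170,60),(35,255,255));print((m>0).sum())
for t in("kickstand","seat_tube","stand_tip"):
  bot.camera("top");print(t,best("top",t)[:1])
E
python3 -c "
import cv2;cv2.imwrite('pics/w6c.png',cv2.imread('pics/w6.png')[150:450,150:500])"
```

```text
True [ 0.52260518 -0.09870603  0.01148337] [-1.81061279  0.52602024  5.88292476]
[(array([321.3, 251. ]), [296.0, 226.0, 50.0, 50.0], 0.74)] [array([ 0.52326171, -0.0963432 ,  0.026     ])] 12.9417
250
kickstand [(array([378.3 , 272.15]), [372.0, 251.0, 13.0, 43.0], 0.79)]
seat_tube [(array([422.55, 226.  ]), [407.0, 220.0, 32.0, 12.0], 0.69)]
stand_tip [(array([378.45, 270.5 ]), [370.0, 245.0, 16.0, 52.0], 0.77)]
```

View pics/w6c.png

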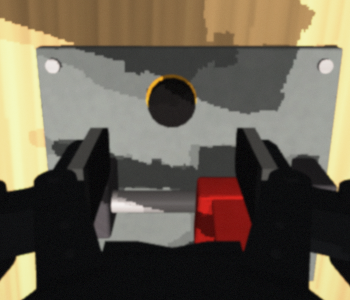

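```bash
cat >> h.py <<'E'
def Fr(f,P,th=-.42):
    "point in the frame's leaning axes (origin on lean axis, fixture x=0) -> world"
    P=np.asarray(P,float);c,s=np.cos(th),np.sin(th)
    return Fw(f,np.c_[np.atleast_2d(P)[:,0],np.atleast_2d(P)[:,1]*c+np.atleast_2d(P)[:,2]*s,-np.atleast_2d(P)[:,1]*s+np.atleast_2d(P)[:,2]*c+.045])
def Fv(f,v,th=-.42): return (Fr(f,v,th)-Fr(f,[0,0,0],th))[0]
TAU=.4
def stand_tcp(f,a,rt=.09,lift=0.):
    u=np.array([-np.cos(a),-np.sin(a)]);n=np.array([-np.sin(a),np.cos(a)])
    d=rt*u+(.007+.011*abs(np.sin(a-TAU))+lift)*n
    return Fr(f,[-.02+d[0],.05+.03*.85*rt/.111,.11+d[1]])[0]
def stand_q(f,sg=1): return Q(sg*Fv(f,[0,1,0]),Fv(f,[np.sin(TAU),0,-np.cos(TAU)]))
E
python3 - <<'E'
from h import *
f=np.load("f.npy")
pts=Fr(f,[[-.131,.08,.11],[.03,0,.258],[-.02,.05,.11]]);print(pts.round(3).tolist())
for c in("top","scene"):print(c,proj(c,view(c),pts).round(1).tolist())
for sg in(1,-1):
    q=stand_q(f,sg)
    for a,l in((0,.06),(0,.0),(.5,0),(1.1,0)):
        j=bot.solve_ik(stand_tcp(f,a,lift=l),q);print(sg,a,stand_tcp(f,a,lift=l).round(3),None if j is None else j.round(2))
# tube grip: tool pointing down frame z, jaws along fixture x
for th in(-.42,0):
  for tilt in(0,.42):
    p=Fr(f,[.03,0,.238],th)[0];d=Fw(f,[0,np.sin(tilt),-np.cos(tilt)])-Fw(f,[0,0,0])
    for sg in(1,-1):
        j=bot.solve_ik(p+.019*d,Q(sg*(Fw(f,[1,0,0])-Fw(f,[0,0,0])),d));print(th,tilt,sg,p.round(3),None if j is None else j.round(2))
E
```

```text
[[0.409, -0.155, 0.178], [0.576, -0.282, 0.281], [0.521, -0.178, 0.166]]
top [[374.8, 288.5], [430.7, 219.6], [382.3, 245.0]]
scene [[308.3, 196.2], [217.3, 174.6], [271.4, 219.7]]
1 0 [ 0.432 -0.192  0.239] [-0.94  0.19 -0.48  1.01  0.56 -0.93]
1 0 [ 0.431 -0.168  0.185] [-0.91  0.22 -0.61  0.83  0.56 -0.89]
1 0.5 [ 0.437 -0.148  0.141] [-0.87  0.26 -0.69  0.68  0.57 -0.84]
1 1.1 [ 0.466 -0.131  0.107] [-0.79  0.33 -0.71  0.55  0.57 -0.75]
-1 0 [ 0.432 -0.192  0.239] [-0.94  0.19 -0.48  1.01  0.56  2.21]
-1 0 [ 0.431 -0.168  0.185] [-0.91  0.22 -0.61  0.83  0.56  2.25]
-1 0.5 [ 0.437 -0.148  0.141] [-0.87  0.26 -0.69  0.68  0.57  2.3 ]
-1 1.1 [ 0.466 -0.131  0.107] [-0.79  0.33 -0.71  0.55  0.57  2.39]
-0.42 0 1 [ 0.576 -0.274  0.262] [-0.56  0.48  0.08  1.17  0.    0.97]
-0.42 0 -1 [ 0.576 -0.274  0.262] [-0.56  0.48  0.08  1.17  0.   -2.17]
-0.42 0.42 1 [ 0.576 -0.274  0.262] [-0.7   0.7   0.37  1.54  0.31  0.79]
-0.42 0.42 -1 [ 0.576 -0.274  0.262] [-0.7   0.7   0.37  1.54  0.31 -2.36]
0 0 1 [ 0.571 -0.177  0.283] [-0.42  0.4  -0.    1.17  0.    1.1 ]
0 0 -1 [ 0.571 -0.177  0.283] [-0.42  0.4  -0.    1.17  0.   -2.04]
0 0.42 1 [ 0.571 -0.177  0.283] [-0.58  0.57  0.2   1.46  0.34  0.9 ]
0 0.42 -1 [ 0.571 -0.177  0.283] [-0.58  0.57  0.2   1.46  0.34 -2.24]
```

Run:
```python
from h import *
f=np.load("f.npy");q=stand_q(f,1)
bot.move_linear([.48,-.06,.30],.25);bot.set_gripper(0.0)
bot.move_pose(stand_tcp(f,0,lift=.09),q)
bot.move_linear(stand_tcp(f,0,lift=.015),.15)
f0=bot.read_ft_force()
for a in np.r_[0:1.11:.11]:
    bot.move_linear(stand_tcp(f,a),.08)
    print(round(a,2),bot.read_ft_force()-f0)
E=view("top");im=bot.camera("top");cv2.imwrite("pics/t2.png",im[:,:,::-1]);
bot.move_linear(stand_tcp(f,1.1,lift=.03),.15)
p=bot.read_position();bot.move_linear(p+.15*Fv(f,[-.4,0,.9]),.25)
s=bot.camera("scene");t=bot.camera("top")
cv2.imwrite("pics/c3.png",np.hstack([cv2.resize(t[180:320,320:460],(400,400)),cv2.resize(s[150:290,195:335],(400,400))])[:,:,::-1])
print(bot.read_clock(),bot.read_ft_force()-f0)
```

```text
0.0 [ 0.98017854 -0.45040577  0.88574136]
0.11 [ 0.3783681  -1.02321001  2.2017171 ]
0.22 [-0.55551819 -1.31283214  1.04453146]
0.33 [-1.64419473 -1.26815134  0.93679422]
0.44 [-0.56459592 -0.31600103  0.50222597]
0.55 [-0.89399014 -0.25081858  0.92648323]
0.66 [-0.07696696 -0.32463689  0.45252206]
0.77 [-0.10891151 -1.12847948  0.41812578]
0.88 [-0.32791783  0.41137558  0.70785742]
0.99 [0.69793824 0.76404953 0.78184983]
1.1 [-0.01011304 -0.99225547  0.44321153]
21.325 [-0.00318439 -0.3043642   0.28955209]
```

View pics/c3.png

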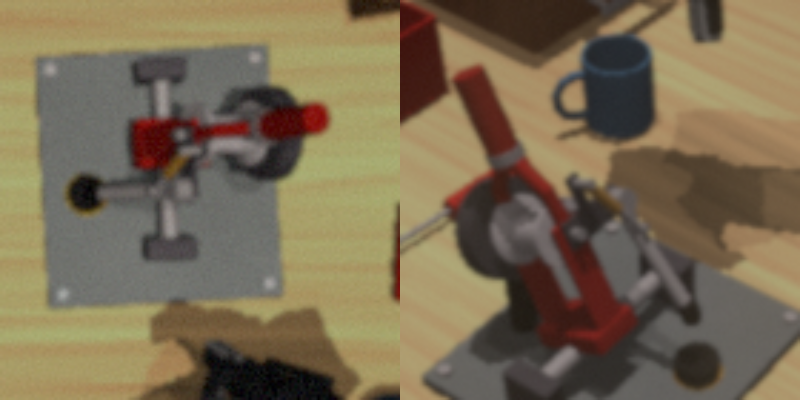

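```bash
cat >> h.py <<'E'
def tube_tcp(f,th,back=0.): return Fr(f,[.03,0,.219+back],th)[0]
def tube_q(f,th): return Q(Fv(f,[1,0,0],th),Fv(f,[0,0,-1],th))
E
python3 - <<'E'
from h import *
f=np.load("f.npy")
print("foot down pred",proj("scene",view("scene"),Fr(f,[-.02,.08,-.001])),proj("top",view("top"),Fr(f,[-.02,.08,-.001])))
p=bot.read_position();print(p)
bot.move_linear([p[0]+.03,p[1]-.02,.38],.3)
bot.move_pose(tube_tcp(f,-.42,.15),tube_q(f,-.42));bot.set_gripper(.8)
E=view("wrist");im=bot.camera("wrist");cv2.imwrite("pics/w7.png",im[:,:,::-1])
print("pred top",proj("wrist",E,Fr(f,[[.03,0,.258],[.016,0,.258],[.044,0,.258],[.03,0,.19]])).round(1).tolist(),best("wrist","seat_tube")[:2],bot.read_clock())
E
```

```text
foot down pred [[296.77811569 258.86874618]] [[353.05426362 247.55177972]]
[ 0.38208192 -0.19511403  0.24161841]
pred top [[322.2, 228.0], [303.0, 228.0], [341.5, 228.0], [322.1, 209.0]] [(array([321. , 219.8]), [302.0, 192.0, 38.0, 55.0], 0.72), (array([282.55, 359.15]), [224.0, 347.0, 116.0, 25.0], 0.54)] 24.2333
```

View pics/w7.png

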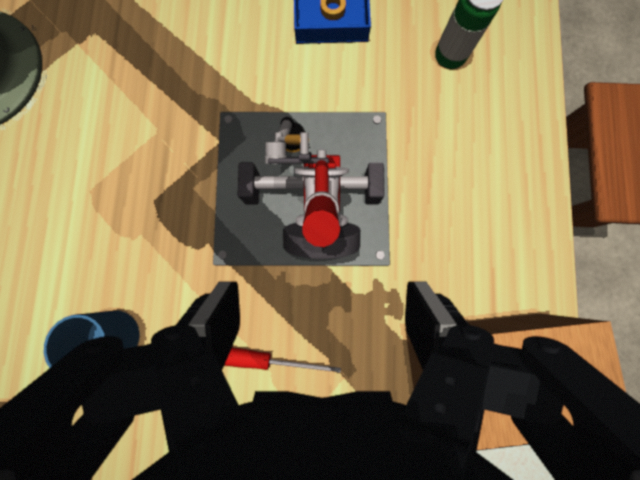

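Run:
```python
from h import *
f=np.load("f.npy")
bot.move_linear(tube_tcp(f,-.42,.05),.2)
print(bot.move_linear(tube_tcp(f,-.42),.08,until_force=8))
bot.set_gripper(.2,50);print("w",bot.read_gripper_width()*85,bot.read_ft_force(),bot.read_clock())
for th in np.linspace(-.42,0,8)[1:]:
    bot.move_linear(tube_tcp(f,th),.05,rotation=tube_q(f,th))
    print(round(th,2),bot.read_ft_force().round(1),round(bot.read_gripper_width()*85,1))
bot.wait(.5)
s=bot.camera("scene");t=bot.camera("top");w=bot.camera("wrist")
cv2.imwrite("pics/c4.png",np.hstack([cv2.resize(w[80:440,140:500],(400,400)),cv2.resize(s[130:300,185:355],(400,400))])[:,:,::-1])
cv2.imwrite("pics/s9.png",s[:,:,::-1])
P=Fr(f,[[.03,0,.175],[-.02,.08,-.001],[.03,0,.10]],0)
print(proj("scene",view("scene"),P),bot.read_position(),tube_tcp(f,0),bot.read_ft_force(),bot.read_clock())
```

```text
False
w 26.39402469596941 [-5.53347226 -1.95771738  5.11957716] 26.175
-0.36 [-5.  -3.8  3.1] 27.0
-0.3 [-5.9 -1.6  4.1] 27.0
-0.24 [-5.1 -2.7  4.9] 27.1
-0.18 [-4.6 -1.9  4.4] 26.9
-0.12 [-5.7 -1.2  5.8] 27.0
-0.06 [-5.7 -1.8  5.3] 26.4
0.0 [-6.4 -0.5  5.8] 26.6
[[255.38083621 213.01461569]
 [299.21120466 269.27431544]
 [258.04354045 237.68379475]] [ 0.57063168 -0.17693493  0.26464978] [ 0.57137096 -0.17658043  0.264     ] [-6.16607995 -0.4811504   5.61756292] 29.7417
```

View pics/c4.png

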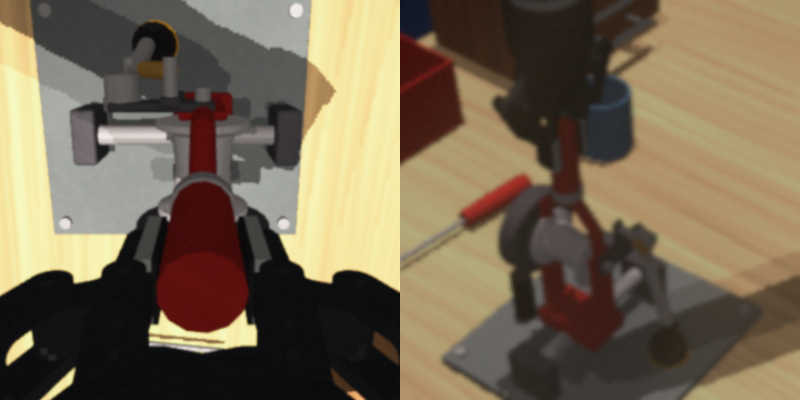

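Run:
```python
from cell import bot
print(bot.read_gripper_width()*85,bot.read_ft_force());bot.close_job()
```

```text
26.894836724034597 [-6.16607995 -0.4811504   5.61756292]
the job is handed in; nothing more can be done
```

The job is done and handed in at about 30 s on the robot's clock: the pad is on the yellow spot, the kickstand is down, and the arm is holding the frame upright by the seat tube. `close_job` gives no verdict, so the checks below are my own.

- **Pad:** I took it out of the bin and set it flat on the yellow spot. The wrist view put it about 1–2 mm from the spot's measured centre.
- **Kickstand:** I pushed it down with closed fingertips, following its arc past dead centre to about 1.1 rad, and it threw over by itself. In the scene picture its foot lay within about 1 pixel of the predicted fully-down position.
- **Frame:** I gripped the seat tube and raised it along its arc to upright. The arm ended within 1 mm of its target. In the scene picture the tube matched the upright prediction, and the foot hangs above the pad. The steady force reading at the wrist was about 8 N.

**Disagreements:**
- The first fixture position, from the two fixed cameras, was about 2 mm off the later wrist-camera measurement, so I used the wrist measurement.
- The wrist camera also measured the plate and spot 2–3 % smaller than stated.
- The gripper read about 27 mm on the 28 mm tube.

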